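# Nut drivers from the coloured blocks to the bench stand, in order

## Robot

A 6-joint arm with a two-finger parallel gripper is mounted at the origin on the work surface. World frame = base frame: x ahead of the robot, y to its left, z up, the work surface at z = 0. Lengths are in m, angles in rad, forces in N, time in s.
With the tool pointing down it reaches from about 0.3 to 0.775 m from the base axis. Payload 14.6 kg.
Tool frame: the origin (TCP) lies on the centre line of the jaws, within the pads' length; the fingertips stand 8 mm ahead of it and the grasp point (between the pads) lies 11 mm behind it (tcp_to_tips is the distance from the TCP to the fingertips, in m); z points along the fingers, y is the line along which they close (so a half turn about z gives the same grasp; the last joint's range is limited). The gripper opens to 85 mm and grips with 20 to 120 N. Pads are 22 mm wide; open, the fingers measure 114 mm over their backs; the gripper's body (76 mm by 85 mm) begins 54 mm behind the grasp point. The pads swing forward as they close: fully open they stand 13 mm farther back than shut.
Start: joints at [-1.228, 0.3, 1.521, -0, 1.321, -0.067], TCP at [0.219, -0.504, 0.239] pointing down, gripper open.
Joint ranges: [-3.03, 3.03], [-0.79, 2.21], [0.23, 2.52], [-1.04, 4.18], [0, 3.07], [-2.55, 2.55]. Speed limits (rad/s): [2.22, 2.22, 2.57, 3.14, 3.14, 3.14].

## Interface

Orientations are given as a unit quaternion [x, y, z, w].
In Python, from cell import goto, move_l, move_joints, command_gripper, dwell, inverse_kinematics, read_state, grab_frame, camera_info, Unreachable, finish_job, tcp_to_tips gives the robot as it stands. Calls block until the motion is done:
- goto(position, orientation): joint-space move of the TCP to a pose.
- move_l(position, rotation=None, speed=0.15, until_force=None): straight line of the TCP; rotation=None keeps the orientation; speed is the mean speed in m/s. With until_force (N) it stops when the force on the tool has changed by that much, and returns True; else False.
- move_joints(angles): joint-space move.
- command_gripper(opening, grasp_force=None): finger opening in m; grasp_force is the grip in N (None keeps the last); returns when the fingers have stopped.
- dwell(seconds).
- inverse_kinematics(position, orientation): joint angles nearest the present ones, or None.
- read_state(): the state.
- grab_frame(name): name is "side" or "top"; returns (picture, depth): 420x560x3 uint8, red, green, blue; 420x560 float32, m along the optical axis (not along the pixel's ray), 0 where there is no reading.
- camera_info(name): a dict with "fx", "fy", "cx", "cy" (pixels), "pose" (4x4, takes a point from camera to world coordinates). Camera axes: x right, y up, looking along -z (the intrinsics and any distortion apply to the point x, -y, -z); pixel columns grow to the right and rows downward; lengths in m; the calibration is good to about 2 mm. A picture is of the moment at which its call begins. camera_info takes no time and is no camera call.
A pose or a line that the arm cannot do raises Unreachable and nothing moves.
- finish_job(): hands the job in; it is judged then, once.
The state is a dict: "t": time; "joint_pos": joint angles; "dq": joint speeds; "tau": joint torques, N m; "ee_pos": TCP position; "eef_rot": TCP orientation; "contact_force": force on the tool from outside, world axes, zero at the start; "torque": the same for the moment, N m; "opening": finger opening in m; "grasp_force": force on a finger pad.
Only numpy, scipy, OpenCV 4.12 (cv2) and the standard library are available. Lean on these libraries where they do the work, as an engineer would, in place of code of your own. Each camera call takes 0.05 s, during which the arm holds its last target. There are 200 camera calls.

## Task

Move the four nut drivers from the coloured blocks into the holes of the dark steel bench stand, keeping their sequence: the driver that stands leftmost in the blocks (as the robot sees it, facing the bench) goes into the hole next to the stand's white knob, the next one into the next hole, and so on along the row. Leave each one standing upright with its guard resting on the stand, and never lay one over on the way.

Things in the scene. Friction and masses are not known exactly. Their poses are not given: they have to be found in the camera images.
- driver_red: nut driver with a red handle, at first upright in the red block. Origin on its axis at the underside of its round black guard (36 mm across, 6 mm thick), z up. Above the guard a round handle 28 mm across, straight from 6 to 72 mm above the origin, domed top at 80 mm; below the origin a steel shaft, 7 to 9 mm thick, 50 mm long. About 90 g. Its yaw means nothing.
- driver_yellow: nut driver with a yellow handle, at first upright in the yellow block. Origin on its axis at the underside of its round black guard (36 mm across, 6 mm thick), z up. Above the guard a round handle 28 mm across, straight from 6 to 72 mm above the origin, domed top at 80 mm; below the origin a steel shaft, 7 to 9 mm thick, 50 mm long. About 90 g. Its yaw means nothing.
- driver_green: nut driver with a green handle, at first upright in the green block. Origin on its axis at the underside of its round black guard (36 mm across, 6 mm thick), z up. Above the guard a round handle 28 mm across, straight from 6 to 72 mm above the origin, domed top at 80 mm; below the origin a steel shaft, 7 to 9 mm thick, 50 mm long. About 90 g. Its yaw means nothing.
- driver_blue: nut driver with a blue handle, at first upright in the blue block. Origin on its axis at the underside of its round black guard (36 mm across, 6 mm thick), z up. Above the guard a round handle 28 mm across, straight from 6 to 72 mm above the origin, domed top at 80 mm; below the origin a steel shaft, 7 to 9 mm thick, 50 mm long. About 90 g. Its yaw means nothing.
- block_red: red socket block, fixed, 56 x 56 x 55 mm, one of four in a row (62 mm apart, any sequence) on a low wooden tray; its 24 mm square hole holds the red driver at first and shows where it stood. Origin at the centre of its underside, 10 mm above the table. +y runs along the row to the robot's left (within 0.12 rad of world +y, the left of a robot that looks along world +x).
- block_yellow: yellow socket block, fixed, 56 x 56 x 55 mm, one of four in a row (62 mm apart, any sequence) on a low wooden tray; its 24 mm square hole holds the yellow driver at first and shows where it stood. Origin at the centre of its underside, 10 mm above the table. +y runs along the row to the robot's left (within 0.12 rad of world +y, the left of a robot that looks along world +x).
- block_green: green socket block, fixed, 56 x 56 x 55 mm, one of four in a row (62 mm apart, any sequence) on a low wooden tray; its 24 mm square hole holds the green driver at first and shows where it stood. Origin at the centre of its underside, 10 mm above the table. +y runs along the row to the robot's left (within 0.12 rad of world +y, the left of a robot that looks along world +x).
- block_blue: blue socket block, fixed, 56 x 56 x 55 mm, one of four in a row (62 mm apart, any sequence) on a low wooden tray; its 24 mm square hole holds the blue driver at first and shows where it stood. Origin at the centre of its underside, 10 mm above the table. +y runs along the row to the robot's left (within 0.12 rad of world +y, the left of a robot that looks along world +x).
- stand: bench stand, fixed, 70 x 290 x 65 mm: dark steel on a pale wooden base; top plate with four 24 mm square holes, open below for 53 mm. Origin: centre of its underside, on the table; z up, y along the row (within 0.12 rad of world y). Holes at x 0, y -93, -31, 31, 93 mm. A driver pushed home has its guard on the plate: origin 65 mm above the stand's. It may stand nearer to the robot than the tray or farther.
- white_knob: small fixed white knob, 24 mm across and 21 mm high, on top of one end of the stand, 129 mm from its middle along y; it marks where the row begins. A like black knob is at the other end; the two swap ends from start to start. Origin at the centre of its foot, 65 mm above the table.

How it is judged:
By the outcome, as a careful person would: the job done as asked, in the order asked, and still so for the second after the job is handed in, with the robot touching nothing.
It also fails if it takes over 96 s, if anything falls off the work surface, if the arm or the gripper's body presses on something with over 40 N, if the wrist force passes 120 N, or if a joint passes its speed limit or range.

## Working session

There is one attempt and no reset: what is moved stays moved. The work goes in short steps, each a Python script; the robot and the scene stay as the last script left them, time stands still between calls to the robot, and variables do not carry over. Pictures are saved under pics/ and viewed, at most 14 in all, crops included, and the job is handed in when it is done.

```bash
mkdir -p pics; python3 - <<'E'
from cell import *
import cv2
for n in ("top","side"):
    p,d=grab_frame(n); cv2.imwrite(f"pics/{n}0.png",p[:,:,::-1])
    c=camera_info(n); print(n,{k:(v if k!='pose' else v) for k,v in c.items()})
s=read_state(); print(s['eef_rot'],s['t'])
E
```

```text
top {'fx': 390.3128404081231, 'fy': 390.3128404081231, 'cx': 271.81947120967953, 'cy': 213.06189789278307, 'pose': array([[-0.02754951,  0.99823839, -0.05254662,  0.50874341],
       [-0.9996013 , -0.02783617, -0.0047311 , -0.02368934],
       [-0.00618546,  0.05239533,  0.99860727,  0.72523016],
       [ 0.        ,  0.        ,  0.        ,  1.        ]])}
side {'fx': 442.4920150480539, 'fy': 442.4920150480539, 'cx': 275.66509007392864, 'cy': 197.2522099774204, 'pose': array([[-0.96436788,  0.12216419, -0.23467104,  0.40441152],
       [-0.26441371, -0.47502938,  0.83930476,  0.52451689],
       [-0.00894265,  0.8714488 ,  0.49040496,  0.4113645 ],
       [ 0.        ,  0.        ,  0.        ,  1.        ]])}
[ 9.79081079e-01  2.03469842e-01 -6.94647483e-05 -5.09181865e-04] 0.1
```

View pics/top0.png

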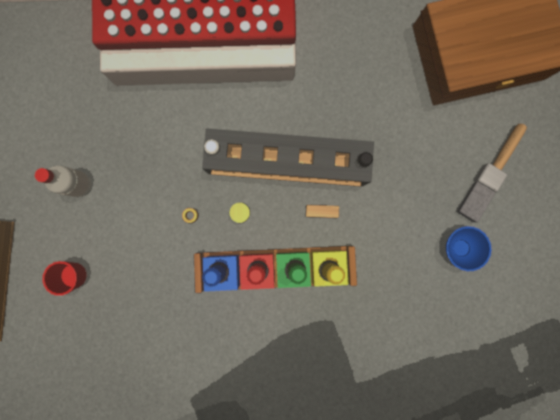

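View pics/side0.png

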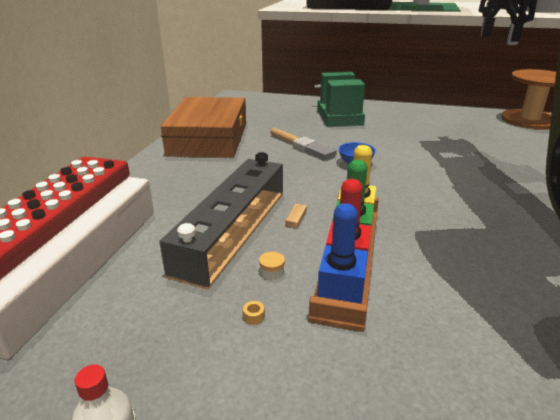

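```bash
cat > h.py <<'E'
from cell import *
import numpy as np, cv2
def cloud(n):
    p,d=grab_frame(n); c=camera_info(n); v,u=np.mgrid[:420,:560]
    X=np.stack([(u-c['cx'])/c['fx']*d,-(v-c['cy'])/c['fy']*d,-d,np.ones_like(d)],-1)@c['pose'].T
    return p,d,X[...,:3]
def pix2w(n,u,v,z):
    c=camera_info(n); r=c['pose'][:3,:3]@np.array([(u-c['cx'])/c['fx'],-(v-c['cy'])/c['fy'],-1]); o=c['pose'][:3,3]
    return o+r*(z-o[2])/r[2]
E
python3 - <<'E'
from h import *
p,d,X=cloud("top")
cr=lambda y0,y1:cv2.resize(p[y0:y1,195:385,::-1],None,fx=4,fy=4,interpolation=cv2.INTER_CUBIC)
cv2.imwrite("pics/top1.png",np.vstack([cr(125,195),cr(240,300)]))
for n,(u,v) in dict(white=(211,147),black=(366,159)).items():
    print(n,pix2w("top",u,v,.086),X[v,u])
hsv=cv2.cvtColor(p,cv2.COLOR_RGB2HSV)
for n,u in dict(blue=213,red=257,green=298,yellow=335).items():
    w=X[245:295,u-18:u+18].reshape(-1,3)
    for lo in (.115,.138):
        q=w[(w[:,2]>lo)&(w[:,2]<.17)]; print(n,lo,len(q),q.mean(0).round(4),q.max(0).round(4),q.min(0).round(4))
print(X[160,250],X[250,205],X[155,320])
E
```

```text
white [0.65471689 0.07702035 0.086     ] [0.65479368 0.07707333 0.08566372]
black [ 0.6273154  -0.17841867  0.086     ] [ 0.62718264 -0.17824543  0.0867157 ]
blue 0.115 314 [0.4476 0.0708 0.1401] [0.46   0.0865 0.1469] [0.433  0.0589 0.1153]
blue 0.138 250 [0.4465 0.0721 0.1427] [0.4587 0.0858 0.1469] [0.4332 0.0592 0.138 ]
red 0.115 290 [0.4483 0.006  0.1414] [0.4609 0.0204 0.1464] [ 0.4342 -0.0067  0.1164]
red 0.138 251 [0.4474 0.0063 0.1429] [0.4598 0.0188 0.1464] [ 0.4345 -0.0067  0.1383]
green 0.115 294 [ 0.4475 -0.0556  0.1411] [ 0.46   -0.0425  0.1465] [ 0.4325 -0.0697  0.1153]
green 0.138 248 [ 0.4467 -0.056   0.1428] [ 0.4594 -0.0438  0.1465] [ 0.4326 -0.0694  0.138 ]
yellow 0.115 314 [ 0.4454 -0.1113  0.14  ] [ 0.4582 -0.0991  0.1464] [ 0.4306 -0.1261  0.1152]
yellow 0.138 249 [ 0.4445 -0.1125  0.1426] [ 0.4566 -0.0991  0.1464] [ 0.4313 -0.1261  0.1382]
[0.63510181 0.01414414 0.06536492] [ 0.48180798  0.10552528 -0.00050921] [ 0.64089923 -0.10580234  0.06219712]
```

View pics/top1.png

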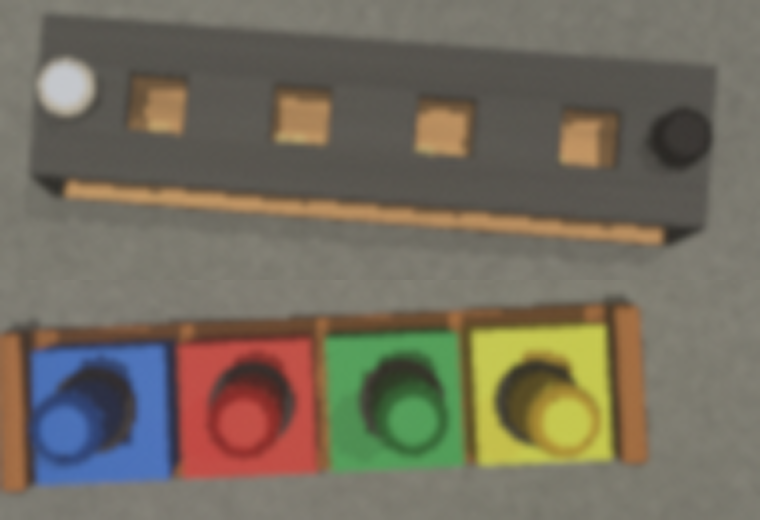

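```bash
cat >> h.py <<'E'
Q=np.array([np.sqrt(.5),-np.sqrt(.5),0,0])   # tool down, closing along world x
W,B=np.array([.6547,.0770]),np.array([.6273,-.1784])
HOLE=[W+(B-W)*k/258 for k in (36,98,160,222)]
DRV=dict(blue=(.4463,.0721),red=(.4473,.0063),green=(.4466,-.0562),yellow=(.4443,-.1125))
G=.099; UP=.24
def pick(xy):
    goto([*xy,UP],Q); move_l([*xy,G],speed=.2)
    command_gripper(.0,50); s=read_state(); print('grip',s['opening'],s['grasp_force'],s['t'])
    move_l([*xy,UP],speed=.15)
def place(xy):
    move_l([*xy,UP],speed=.2)
    move_l([*xy,G+.012],speed=.15)
    hit=move_l([*xy,G-.004],speed=.03,until_force=6); s=read_state()
    print('place',hit,s['ee_pos'],s['contact_force'],s['opening'],s['t'])
def release(xy):
    command_gripper(.085); move_l([*xy,UP],speed=.2)
E
python3 - <<'E'
from h import *
for px,h in zip([(157,104),(303,117),(445,129),(588,139)],HOLE): print(pix2w("top",195+px[0]/4,125+px[1]/4,.065)[:2],h)
q=[inverse_kinematics([*h,z],Q) for h in HOLE+list(DRV.values()) for z in (UP,G)]
if any(x is None for x in q) or abs(q[0][5])>2.4:
    print(q); raise SystemExit
print(np.round(q[0],2))
pick(DRV['blue'])
p,d=grab_frame("side"); cv2.imwrite("pics/side1.png",p[:,:,::-1])
E
```

```text
[0.65145504 0.04070145] [0.65087674 0.04136279]
[ 0.64405259 -0.0215063 ] [ 0.64429225 -0.0200124 ]
[ 0.63714434 -0.08189652] [ 0.63770775 -0.0813876 ]
[ 0.63109613 -0.14262643] [ 0.63112326 -0.14276279]
[None, None, None, None, None, None, None, None, None, None, None, None, None, None, None, None]
```

```bash
python3 - <<'E'
from h import *
for a in np.arange(-90,91,15):
    r=np.deg2rad(a); q=[np.cos(r),np.sin(r),0,0]
    J=[inverse_kinematics([*h,z],q) for h in (HOLE[0],HOLE[3],DRV['blue']) for z in (UP,G)]
    print(a,[None if j is None else np.round(j,2).tolist() for j in J[:1]+J[-1:]],[j is not None for j in J])
E
```

```text
-90 [[0.01, 0.53, 1.19, -0.0, 1.42, -1.56], [0.08, 0.27, 1.93, -0.0, 0.95, -1.49]] [True, True, True, True, True, True]
-75 [[0.01, 0.53, 1.19, -0.0, 1.42, -2.09], [0.08, 0.27, 1.93, -0.0, 0.95, -2.02]] [True, True, True, True, True, True]
-60 [None, [0.08, 0.27, 1.93, -0.0, 0.95, -2.54]] [False, False, False, False, True, True]
-45 [None, None] [False, False, False, False, False, False]
-30 [None, None] [False, False, True, True, False, False]
-15 [[0.01, 0.53, 1.19, -0.0, 1.42, 2.1], [0.08, 0.27, 1.93, -0.0, 0.95, 2.17]] [True, True, True, True, True, True]
0 [[0.01, 0.53, 1.19, -0.0, 1.42, 1.58], [0.08, 0.27, 1.93, -0.0, 0.95, 1.65]] [True, True, True, True, True, True]
15 [[0.01, 0.53, 1.19, -0.0, 1.42, 1.05], [0.08, 0.27, 1.93, -0.0, 0.95, 1.13]] [True, True, True, True, True, True]
30 [[0.01, 0.53, 1.19, -0.0, 1.42, 0.53], [0.08, 0.27, 1.93, -0.0, 0.95, 0.6]] [True, True, True, True, True, True]
45 [[0.01, 0.53, 1.19, -0.0, 1.42, 0.01], [0.08, 0.27, 1.93, -0.0, 0.95, 0.08]] [True, True, True, True, True, True]
60 [[0.01, 0.53, 1.19, -0.0, 1.42, -0.52], [0.08, 0.27, 1.93, -0.0, 0.95, -0.44]] [True, True, True, True, True, True]
75 [[0.01, 0.53, 1.19, -0.0, 1.42, -1.04], [0.08, 0.27, 1.93, -0.0, 0.95, -0.97]] [True, True, True, True, True, True]
90 [[0.01, 0.53, 1.19, -0.0, 1.42, -1.56], [0.08, 0.27, 1.93, -0.0, 0.95, -1.49]] [True, True, True, True, True, True]
```

+45° it is.

```bash
sed -i 's/,-np.sqrt(.5),0,0/,np.sqrt(.5),0,0/' h.py; python3 - <<'E'
from h import *
pick(DRV['blue'])
p,d=grab_frame("side"); cv2.imwrite("pics/side1.png",p[:,:,::-1])
E
```

```text
grip 0.026963959352577022 48.83978605270386 3.7917
```

View pics/side1.png

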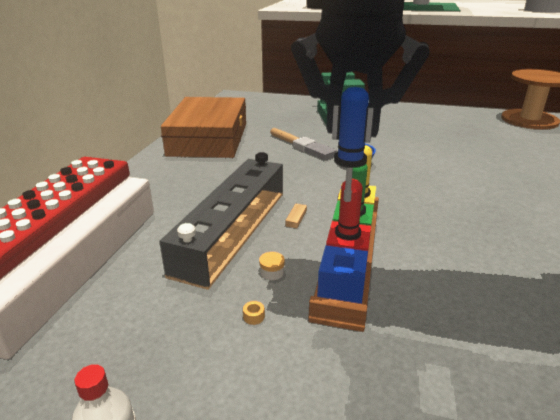

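```bash
python3 - <<'E'
from h import *
p,d,X=cloud("side")
m=(X[...,2]>.215)&(X[...,2]<.27)&(p[...,2]>p[...,0].astype(int)*1.5+30); m[:, :320]=0; m[:,385:]=0
q=X[m]; print(len(q),q.min(0),q.max(0))
for lo,hi in((.215,.23),(.24,.27)):
    w=q[(q[:,2]>lo)&(q[:,2]<hi)]
    A=np.c_[2*w[:,:2],np.ones(len(w))]; s=np.linalg.lstsq(A,(w[:,:2]**2).sum(1),rcond=None)[0]; print(s[:2],np.sqrt(s[2]+s[:2]@s[:2]))
print(read_state()['ee_pos'],pix2w("side",351,157,.209))
E
```

```text
1061 [0.43169202 0.06904461 0.21505921] [0.45804673 0.08693043 0.26999343]
[0.44532371 0.07247466] 0.012885949788840556
[0.44553999 0.07270246] 0.01274869529243168
[0.44600766 0.07207411 0.2391464 ] [0.4444274  0.06965703 0.209     ]
```

Driver is centred and upright in the grip. Place it.

```bash
python3 - <<'E'
from h import *
place(HOLE[0])
p,d=grab_frame("side"); cv2.imwrite("pics/side2.png",p[:,:,::-1])
E
```

```text
place True [0.65108708 0.04135403 0.09947274] [-0.34559124 -0.36737905  5.37529696] 0.027067073078251597 7.6083
```

View pics/side2.png

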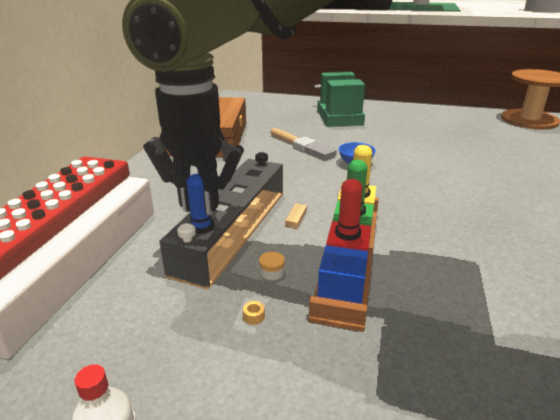

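Blue is home, with its guard on the plate at about (203,222) and contact at the nominal height. I'll do the rest with checks.

```bash
python3 - <<'E'
from h import *
release(HOLE[0])
for i,n in enumerate(("red","green","yellow"),1):
    pick(DRV[n])
    if read_state()['opening']<.025: print('lost',n); break
    place(HOLE[i])
    if abs(read_state()['ee_pos'][2]-.099)>.0035: print('not seated',n); break
    release(HOLE[i])
else:
    goto([.40,-.2,.3],Q)
a=grab_frame("side")[0]; b=grab_frame("top")[0]; print(read_state()['t'])
cv2.imwrite("pics/side3.png",a[:,:,::-1]); cv2.imwrite("pics/top3.png",b[:,:,::-1])
E
```

```text
grip 0.02675307447513885 48.95408034324646 11.3833
place True [ 0.64435528 -0.01996665  0.09896284] [ 2.33337652 -0.39539035  0.57014306] 0.026937748281834113 15.0583
grip 0.026969269600714565 48.83167862892151 18.7583
place True [ 0.63779133 -0.08135691  0.09896166] [0.66915883 0.58949388 0.87795975] 0.027004965067987642 22.4083
grip 0.027045482915236528 48.82372498512268 26.0917
place True [ 0.63121298 -0.14271095  0.09901932] [ 1.38214866 -0.70395407  1.65876669] 0.02724096292253821 29.725
32.25
```

View pics/side3.png

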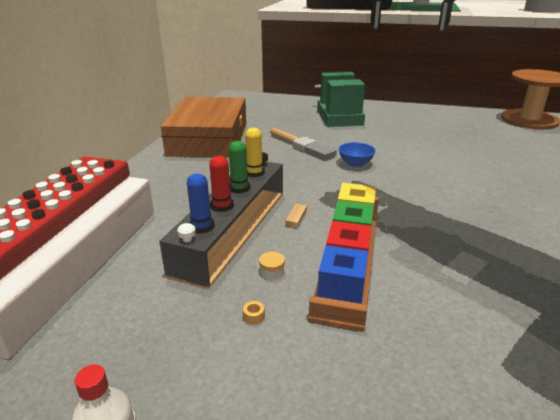

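View pics/top3.png

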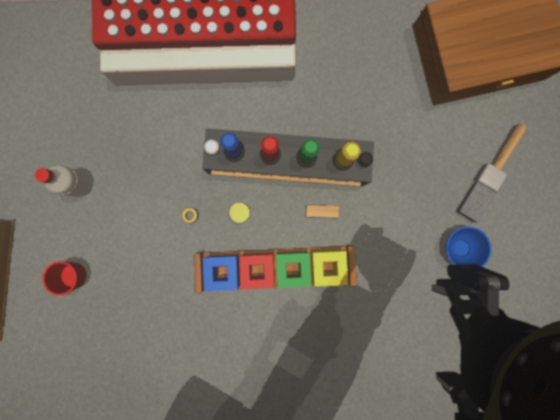

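All four stand upright in the stand in the order blue (230,146), red (270,149), green (310,152), yellow (350,155), counted from the white knob (211,147). The blocks are empty and the arm is clear.

```bash
python3 -c "
from h import *
X=cloud('top')[2]
for h in HOLE:
    q=X[(abs(X[...,:2]-h).max(-1)<.025)&(X[...,2]>.1)]; t=q[q[:,2]>.138]; print(t[:,:2].mean(0)-h,q[:,2].max())
print(finish_job())"
```

```text
[-0.00103654  0.00026505] 0.14668763602790302
[-0.00107062  0.00019328] 0.14762698788688688
[-0.00124765  0.00035624] 0.14663108425402516
[-0.00121889  0.00037291] 0.1470135357723067
the job is handed in; nothing more can be done
None
```

The job is handed in: blue, red, green and yellow stand upright in the stand in that order from the white knob, each with its guard on the plate, and it took about 32 s of the 96 s allowed.

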